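# Open the pressure cooker and lay its lid on the board

## Task

Open the pressure cooker so that it can be filled: pull back the locking slide on the lid's handle, swing the lid's handle clockwise (seen from above) off the pan's handle until it stops, then lift the lid straight off by its centre knob. Set it down gently, right way up, in the middle of the wooden chopping board, and leave the mug and the salt shaker standing where they are.

Things in the scene. Friction and masses are not known exactly. Their poses are not given: they have to be found in the camera images.
- cooker: steel pan of the pressure cooker, 169 mm across, 125 mm high; stands firm, does not move. Origin under its centre, +x along its black handle. The closed lid's handle lies right above that handle. Flanges hold the lid down until it is turned clockwise (from above) by over 34 degrees; a stop ends the swing at about 52; between these it lifts straight off (30 mm up clears all).
- pan_handle (a point): middle of the top face of the pan's fixed black handle, 156 mm from the pan's centre, 110 mm above the worktop. The handle is 20 mm wide and 22 mm high and runs 108 to 204 mm from the centre. On it, 109 to 121 mm out, two steel keeper cheeks stand 14 mm high. Opposite the handle, a loop on the pan reaches 128 mm from the centre.
- lid_knob (a point): centre of the round black knob in the middle of the lid, half-way up: 38 mm across, 32 mm high. z up, +x along the lid's handle. The dome round it lies 23 mm below this point; the skirt's lower edge, on which the lid stands when set down, 68 mm below. A valve 24 mm across stands 80 mm from the knob, opposite the handle, its top 7 mm below this point.
- cooker_lid: the steel lid with its handle: 208 mm across, about 0.44 kg (varies by a quarter), centre of mass within 15 mm of the knob's axis. Origin on that axis in the plane of the skirt's lower edge, 100 mm above the worktop at the start; +x along its handle, z up.
- lid_grip (a point): point in the lid's black handle, 172 mm from the knob's axis, half-way up; +x outward. The handle is a straight bar 26 mm wide, 30 mm high (top 15 mm above this point), from 98 to 215 mm from the axis. The pan's handle begins 33 mm below this point: fingers that swing the lid must stay above it. It swings about the knob's axis, easily once the slide is back.
- slide_tab (a point): centre of the locking slide's tab on top of the lid's handle: ribbed steel block 20 mm long (along the handle), 16 mm wide, 16 mm high; the handle's top lies 9 mm below this point. It starts 118 mm from the knob's axis and slides 18 mm outward (+x of this point). Its bolt passes down between the keeper cheeks of the pan's handle and blocks the swing until drawn.
- lock_slide (a joint): travel of the locking slide in m: 0 locked (the start), 0.018 fully back, moving outward away from the knob; the bolt is clear of the keeper from about 0.011. It moves with about 2 N and stays where it is left.
- board_top (a point): centre of the upper face of the wooden chopping board, 290 x 215 mm, 18 mm thick, lying flat and firm on the worktop; +x along its long side.
- mug: bystander: mug, 83 mm across, 86 mm high; origin under its middle
- salt_shaker: bystander: salt shaker, 44 mm across, 90 mm high, between the cooker and the robot; origin under its centre

How it is judged:
On the way, in this order (a step that is already met when the one before it is completed fails the run):
1. the locking slide is drawn back while the lid's handle still lies over the pan's handle (value of joint lock_slide above 0.0095 m and angle between the x axis of lid_knob and the x axis of cooker, either way round below 0.15 rad), for 0.05 s.
2. the lid, still seated on the pan, is turned until its lugs are free (angle between the x axis of lid_knob and the x axis of cooker, either way round above 0.55 rad and z of lid_knob in the frame of cooker below 0.176 m), for 0.05 s.
At the end, for the whole second after the job is handed in: The lid stands right way up (within 0.08 rad) and at rest on the chopping board, its knob within 50 mm of the board's centre, released (horizontal distance between lid_knob and board_top below 0.05 m and z of lid_knob in the frame of board_top between 0.061 and 0.075 m and angle between lid_knob's own z axis and vertical below 0.08 rad and linear speed of cooker_lid below 0.02 m/s); the robot touches nothing.
It fails at once if the lid is dropped or flung (faster than 0.7 m/s while not held, a fall of about 25 mm) (linear speed of cooker_lid above 0.7 m/s and contact force between the fingers and cooker_lid below 0.3 N).
It fails at once if the mug or the salt shaker is pushed more than 40 mm or knocked over (distance of any of mug, salt_shaker from where it was at the start of the episode above 0.04 m or angle between any of mug, salt_shaker's own z axis and vertical above 0.4 rad).
It also fails if it takes over 61 s, if anything falls off the work surface, if the arm or the gripper's body presses on something with over 40 N, if the wrist force passes 120 N, or if a joint passes its speed limit or range.

## Robot

A 7-joint arm with a two-finger parallel gripper is mounted at the origin on a cart in front of the work surface, level with it; the furniture and walls round the work are solid. World frame = base frame: x ahead of the robot, y to its left, z up, the work surface at z = 0. Lengths are in m, angles in rad, forces in N, time in s.
With the tool pointing down it reaches from about 0.4 to 0.85 m from the base axis. Payload 10.4 kg.
Tool frame: the origin (TCP) lies midway between the tips of the shut fingers; the grasp point (between the pads) lies 19 mm behind it; z points along the fingers, y is the line along which they close (so a half turn about z gives the same grasp; the last joint's range is limited). The gripper opens to 87 mm and grips with 3 to 60 N. Pads are 19 mm wide; open, the fingers measure 117 mm over their backs; the gripper's body (75 mm by 190 mm) begins 51 mm behind the grasp point.
Start: joints at [1.093, 0.332, -0.065, 1.46, 0.022, 1.35, -0.088], TCP at [0.275, -0.561, 0.195] pointing down, gripper open.
Joint ranges: [-2.6, 2.6], [-0.5, 2.12], [-1.47, 1.34], [0.16, 2.42], [-1.27, 4.41], [0.06, 2.06], [-2.6, 2.6]. Speed limits (rad/s): [2.22, 2.22, 2.79, 2.79, 3.14, 3.14, 3.14].

## Interface

Orientations are given as a unit quaternion [x, y, z, w].
In Python, from bench import r gives the robot as it stands.
- The arm moves only by the tool apply_moves, never from a script. Its argument "steps" is a list of rows, each a list of 7 numbers: the turn, a rotation vector about the tool's x, y, z in rad, then the shift along the tool's x, y, z in mm, then the opening, from -1 (shut) to 1 (fully open). In form: [[ax, ay, az, x, y, z, claw], ...]. A call has 1 to 20 rows; each row is the pose to reach, as a shift and turn from the pose commanded when the call began, along the tool's axes at that moment; what a row does not reach only later rows make up. A row lasts 1/12 s, in which the tool goes at most 41.7 mm and 7.16 degrees, less where a joint would pass 70% of its speed; a pose out of reach is approached as far as the arm can. A call with a gripper value outside its range is refused whole. The fingers move at their own pace and stop on an object; "force" is the grip in N (left out, the last holds). Time passes only in rows, so rows that repeat a pose let the fingers close. It gives the time, the measured TCP pose, the force, the opening and the grip force at its end, in the units of the state.
- r.read_state(): the state, without advancing time (a new reading comes with each control period).
- r.camera(name): name is "side" or "top" or "wrist"; returns a dict with "pixels" (420x560x3 uint8, red, green, blue), "z_map" (420x560 float32, m along the optical axis (not along the pixel's ray), 0 where there is no reading), "fovy" (degrees; the focal length in pixels is half the picture's height over the tangent of half this angle, whatever the lens; pixels are square), "cx", "cy" (the principal point, pixels), "position" and "orientation" of the camera in the world. Camera axes: x right, y down, z forward; pixel columns grow to the right and rows downward; lengths in m; the calibration is good to about 2 mm. A picture is of the moment at which its call begins.
- r.close_job(): hands the job in; it is judged then, once.
The state is a dict: "time": time; "joint_positions": joint angles; "joint_vel": joint speeds; "joint_torque": joint torques, N m; "ee_pos": TCP position; "eef_rot": TCP orientation; "ft_force": force on the tool from outside, world axes, zero at the start; "torque": the same for the moment, N m; "width": finger opening in m; "grip_force": force on a finger pad.
Only numpy, scipy, OpenCV 4.12 (cv2) and the standard library are available. Lean on these libraries where they do the work, as an engineer would, in place of code of your own. Each camera call takes 0.05 s, during which the arm holds its last target. There are 200 camera calls.

## Working session

There is one attempt and no reset: what is moved stays moved. The work goes in short steps, Python scripts to look and compute and a tool call to move; the robot and the scene stay as the last step left them, time stands still between calls to the robot, and variables do not carry over. Pictures are saved under pics/ and viewed, at most 10 in all, crops included, and the job is handed in when it is done.

Besides the shell and the picture viewer there is one more tool, called after ">>>" as name(argument=value, ...), one argument or row to a line, values as JSON. apply_moves: Moves the arm, as the interface text tells. Its arguments: {"type":"object","properties":{"steps":{"type":"array","items":{"type":"array","items":{"type":"number"}}},"force":{"type":"number"}},"required":["steps"]}

```bash
mkdir -p pics; cat > h.py <<'E'
import numpy as np,cv2,sys
from scipy.spatial.transform import Rotation as R
from bench import r
def cam(n):
    c=r.camera(n); c['f']=210/np.tan(np.radians(c['fovy'])/2); c['R']=R.from_quat(c['orientation']).as_matrix(); c['p']=np.array(c['position']); return c
def cloud(c):
    v,u=np.mgrid[0:420,0:560]; z=c['z_map']
    P=np.stack([(u-c['cx'])/c['f']*z,(v-c['cy'])/c['f']*z,z],-1)@c['R'].T+c['p']
    P[z==0]=np.nan; return P
def ray(c,u,v,h):
    d=c['R']@np.array([(u-c['cx'])/c['f'],(v-c['cy'])/c['f'],1]); return c['p']+d*(h-c['p'][2])/d[2]
def save(c,n): cv2.imwrite('pics/'+n,c['pixels'][:,:,::-1])
E
python3 - <<'E'
from h import *
for n in ['top','side']:
    c=cam(n); save(c,n+'0.png'); np.savez(n+'0.npz',**{k:c[k] for k in c}); print(n,c['p'],c['R'].round(2).tolist(),c['f'],c['cx'],c['cy'])
s=r.read_state(); print(s)
E
```

```text
top [0.2847317  0.11886677 1.26176012] [[-0.13, -0.97, 0.21], [-0.99, 0.13, -0.03], [0.0, -0.21, -0.98]] 509.1058478525343 283.05952872906465 201.66981084886226
side [ 0.505337   -0.76905075  0.80295139] [[1.0, -0.0, 0.0], [-0.0, -0.61, 0.79], [-0.0, -0.79, -0.61]] 479.74077008259616 278.9580038803879 213.4597988120825
{'time': 0.1, 'joint_positions': array([ 1.09339901,  0.3328022 , -0.06472829,  1.46086106,  0.02159242,
        1.34987753, -0.08850304]), 'joint_vel': array([-0.00014356, -0.00059799, -0.00083992, -0.00099602, -0.0012167 ,
       -0.00120245, -0.00110727]), 'joint_torque': array([ 1.26463819e-03, -6.24541926e+01,  2.43590889e-02, -3.90720212e+01,
       -6.14323304e-02,  3.65529978e-02,  3.54165627e-05]), 'ee_pos': array([ 0.27439875, -0.56112391,  0.19443584]), 'eef_rot': array([ 9.74251297e-01,  2.25464004e-01, -1.60379442e-04, -6.05613279e-04]), 'ft_force': array([-0.19368982,  0.10732851, -0.62333427]), 'torque': array([-0.00760312,  0.06321325,  0.02603779]), 'grip_force': 0.0, 'width': 0.08719878320387066}
```

View pics/top0.png

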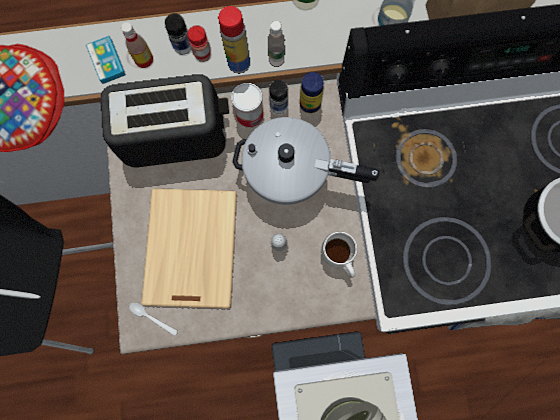

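View pics/side0.png

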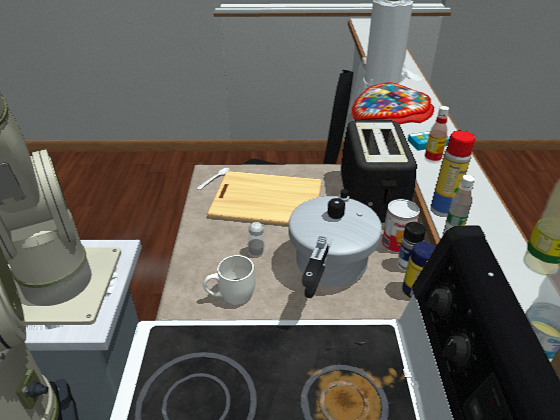

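Top view: the knob is at (286,153), the handle tip at (378,174), the valve at (251,148) and the slide tab at about (325,163). The board spans (153,188)-(237,191)-(231,308)-(143,304), with the mug at (339,248) and the salt shaker at (279,241). The side view confirms this layout: the handle points towards -y, and the clockwise swing goes towards the robot and mug.

```bash
python3 - <<'E'
from h import *
for n in ['top','side']:
    d=np.load(n+'0.npz'); c={k:d[k] for k in d.files}; P=cloud(c); px=c['pixels'].astype(int); hsv=cv2.cvtColor(c['pixels'],cv2.COLOR_RGB2HSV)
    z=P[...,2]; print(n)
    b=(abs(z-.018)<.006)&(hsv[...,0]>10)&(hsv[...,0]<28)&(hsv[...,1]>70)
    k,l,st,ce=cv2.connectedComponentsWithStats(b.astype(np.uint8)); i=1+st[1:,4].argmax()
    cn=max(cv2.findContours((l==i).astype(np.uint8),0,1)[0],key=cv2.contourArea).reshape(-1,2)
    w=np.array([ray(c,u,v,.018)[:2] for u,v in cn],np.float32); print('board',cv2.minAreaRect(w))
    dark=px.max(-1)<70
    guess=(286,153) if n=='top' else (336,208)
    v,u=np.mgrid[0:420,0:560]
    kn=dark&(np.hypot(u-guess[0],v-guess[1])<14)&(z>.15)
    q=P[kn]; print('knob',kn.sum(),np.nanmin(q,0),np.nanmax(q,0)); t=q[q[:,2]>.179]; print('knobtop',len(t),t.mean(0),(t.min(0)+t.max(0))/2)
    # lid dome silhouette: steel, z between .1 and .16
    kxy=t.mean(0)[:2]
    h=dark&(abs(z-.158)<.006)&(np.hypot(P[...,0]-kxy[0],P[...,1]-kxy[1])<.24)&(np.hypot(P[...,0]-kxy[0],P[...,1]-kxy[1])>.09)
    q=P[h][:,:2]; print('handle',len(q), cv2.minAreaRect(q.astype(np.float32)))
    m=q.mean(0)-kxy; print(m,np.degrees(np.arctan2(m[1],m[0])))
    tb=(abs(z-.175)<.004)&(np.hypot(P[...,0]-kxy[0],P[...,1]-kxy[1])<.16)&(np.hypot(P[...,0]-kxy[0],P[...,1]-kxy[1])>.09)
    q=P[tb]; print('tab',len(q),q.mean(0) if len(q) else 0, q.min(0) if len(q) else 0,q.max(0)if len(q) else 0)
    for nm,g,zz,rr in [('mug',(339,248) if n=='top' else (237,262),.086,.06),('salt',(279,241) if n=='top' else (256,230),.09,.03)]:
        a=ray(c,*g,zz); s=(np.hypot(P[...,0]-a[0],P[...,1]-a[1])<rr)&(z>zz-.012)&(z<zz+.01); q=P[s]; print(nm,len(q),q.mean(0),q.min(0),q.max(0))
E
```

```text
top
board ((0.4710991382598877, 0.3213360905647278), (0.21356704831123352, 0.2882276475429535), 80.66497039794922)
knob 156 [0.61046343 0.04781745 0.1553703 ] [0.6464458  0.08178161 0.18816375]
knobtop 112 [0.62728525 0.06416096 0.18366419] [0.62859627 0.06479953 0.18361342]
handle 371 ((0.7269672751426697, 0.04244688153266907), (0.45309799909591675, 0.2246852070093155), 70.56719207763672)
[ 0.00714986 -0.04563135] -81.09487210060567
tab 57 [ 0.58982415 -0.04769288  0.17519193] [ 0.58135988 -0.05698941  0.17134561] [ 0.5994178  -0.03833306  0.17871262]
mug 227 [ 0.39980393 -0.03602305  0.08237144] [ 0.35563567 -0.0735565   0.07404903] [0.44979035 0.00437336 0.09150763]
salt 159 [0.44872907 0.10482999 0.0856805 ] [0.43272381 0.0892896  0.07809839] [0.46583939 0.12029776 0.09457509]
side
board ((0.47299259901046753, 0.31650015711784363), (0.2194468230009079, 0.2872655391693115), 80.79814147949219)
knob 287 [0.61247993 0.04246778 0.15091318] [0.65614154 0.13606049 0.18610759]
knobtop 130 [0.63132031 0.05935386 0.18293929] [0.6313043  0.06161765 0.18256916]
handle 519 ((0.7257604598999023, 0.04122599959373474), (0.44720157980918884, 0.2188047617673874), 70.793212890625)
[ 0.03765792 -0.00928742] -13.854158584297632
tab 57 [ 0.59128752 -0.0491884   0.17435787] [ 0.5828694  -0.05827136  0.17116038] [ 0.59941071 -0.03474148  0.17876539]
mug 373 [ 0.41095637 -0.03738802  0.08049342] [ 0.36326102 -0.07416256  0.07402718] [0.45213011 0.00540824 0.08790208]
salt 94 [0.45199553 0.10058032 0.08455455] [0.43693459 0.08846648 0.07839558] [0.46766685 0.11129994 0.09147242]
```

```bash
cat >> h.py <<'E'
def rel(xyz,yaw):
    "row for a tool-down pose with tool x at world angle yaw (deg)"
    s=r.read_state(); R0=R.from_quat(s['eef_rot']); a=np.radians(yaw)
    T=np.array([[np.cos(a),np.sin(a),0],[np.sin(a),-np.cos(a),0],[0,0,-1]])
    rv=(R0.inv()*R.from_matrix(T)).as_rotvec(); t=R0.inv().apply(np.array(xyz)-s['ee_pos'])*1000
    return rv.round(3),t.round(1)
E
python3 -c "
from h import *
print(rel([.5905,-.0485,.27],70.3))"
```

```text
(array([-0.001, -0.   , -0.772]), array([ 509.2, -321.7,  -75.2]))
```

>>> apply_moves(
  steps=[
    [0,0,0,0,0,-40,0],
    [0,0,-0.772,509,-322,-75,0],
    [0,0,-0.772,509,-322,-75,0],
    [0,0,-0.772,509,-322,-75,0],
    [0,0,-0.772,509,-322,-75,0],
    [0,0,-0.772,509,-322,-75,0],
    [0,0,-0.772,509,-322,-75,0],
    [0,0,-0.772,509,-322,-75,0],
    [0,0,-0.772,509,-322,-75,0],
    [0,0,-0.772,509,-322,-75,0],
    [0,0,-0.772,509,-322,-75,0],
    [0,0,-0.772,509,-322,-75,0],
    [0,0,-0.772,509,-322,-75,0],
    [0,0,-0.772,509,-322,-75,0],
    [0,0,-0.772,509,-322,-75,0],
    [0,0,-0.772,509,-322,-75,0],
    [0,0,-0.772,509,-322,-75,0],
    [0,0,-0.772,509,-322,-75,0],
    [0,0,-0.772,509,-322,-75,0],
    [0,0,-0.772,509,-322,-75,0],
  ],
)

```text
time: 1.77
ee_pos: [0.59, -0.0503, 0.27]
eef_rot: [0.818, 0.575, -0.0, 0.0]
ft_force: [0.4, 0.5, -0.4]
width: 0.0438
grip_force: 0.0
```

```bash
python3 -c "
from h import *
c=cam('wrist'); save(c,'w1.png'); np.savez('w1.npz',**c); print(rel([.5905,-.0485,.165],70.3)); s=r.read_state(); print(s['time'],s['joint_positions'])
P=cloud(c); z=P[...,2]; rr=np.hypot(P[...,0]-.63,P[...,1]-.062)
t=(abs(z-.175)<.004)&(rr>.09)&(rr<.16); print(t.sum(),P[t].mean(0),P[t].min(0),P[t].max(0)); print(np.argwhere(t).mean(0))
"
```

```text
(array([ 0.   ,  0.001, -0.002]), array([ 1.900e+00, -1.000e-01,  1.051e+02]))
1.8167 [ 0.4481498   0.27840378 -0.55010855  1.4077611   0.14523297  1.49592623
 -0.44189949]
471 [ 0.59015572 -0.04511508  0.1752044 ] [ 0.58066392 -0.05671476  0.17122427] [ 0.59961693 -0.0347066   0.17827913]
[200.25053079 278.47133758]
```

View pics/w1.png

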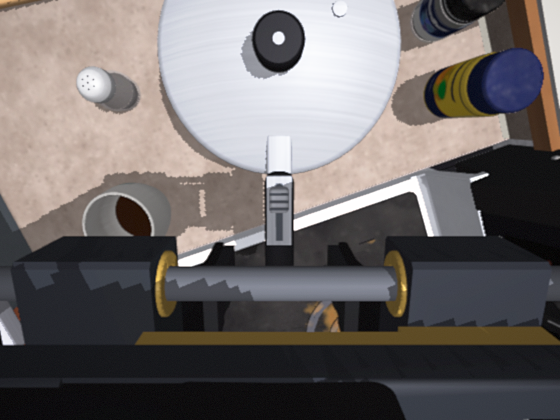

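The wrist view shows the tab at (279,200), with the handle vertical in the image under the gripper and the knob at (278,38). Alignment is good, so I'm descending.

>>> apply_moves(
  steps=[
    [0,0,0,3,0,40,0],
    [0,0,0,3,0,70,0],
    [0,0,0,3,0,90,0],
    [0,0,0,3,0,100,0],
    [0,0,0,3,0,107,0],
    [0,0,0,3,0,107.5,0],
    [0,0,0,3,0,107.5,-0.5],
    [0,0,0,3,0,107.5,-0.8],
    [0,0,0,3,0,107.5,-0.8],
    [0,0,0,3,0,107.5,-0.8],
    [0,0,0,3,0,107.5,-0.8],
    [0,0,0,3,0,107.5,-0.8],
  ],
  force=25,
)

```text
time: 2.82
ee_pos: [0.5915, -0.0458, 0.163]
eef_rot: [0.818, 0.576, 0.0, 0.0]
ft_force: [-0.1, 0.3, -0.4]
width: 0.013
grip_force: 0.0
```

>>> apply_moves(
  steps=[
    [0,0,0,0,0,0,-1],
    [0,0,0,0,0,0,-1],
    [0,0,0,0,0,0,-1],
  ],
)

```text
time: 3.07
ee_pos: [0.5914, -0.0458, 0.1627]
eef_rot: [0.818, 0.576, -0.0, 0.0]
ft_force: [0.0, -0.7, 0.9]
width: 0.0014
grip_force: 0.0
```

```bash
python3 -c "
from h import *
c=cam('wrist'); save(c,'w2.png'); s=cam('side');cv2.imwrite('pics/s2.png',cv2.resize(s['pixels'][180:320,240:420,::-1],None,fx=4,fy=4)); print(r.read_state()['width'])"
```

```text
0.0006098442253568838
```

View pics/s2.png

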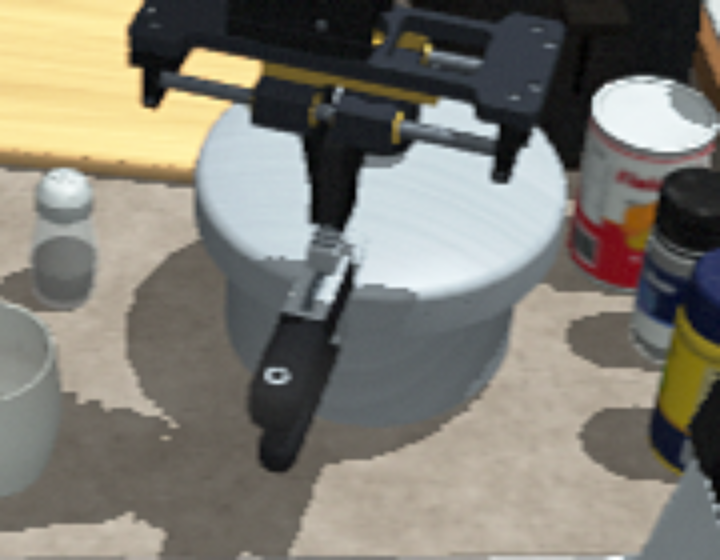

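The fingers have shut on the knob side of the tab, at about (330,240) in the crop. I'm checking where the tab is now.

```bash
python3 -c "
from h import *
a=np.array([-.337,-.941])
d=np.load('side0.npz'); 
for c in [{k:d[k] for k in d.files},cam('side')]:
    P=cloud(c); q=P[...,:2]-np.array([.5905,-.047]); al=q@a; ac=q@np.array([.941,-.337])
    for lo in range(-16,32,4):
        m=(al*1000>=lo)&(al*1000<lo+4)&(abs(ac)<.006)&(P[...,2]>.15); print(lo,m.sum(),P[m][:,2].round(3).tolist()[:9])
"
```

```text
-16 0 []
-12 2 [0.172, 0.175]
-8 10 [0.175, 0.174, 0.175, 0.175, 0.176, 0.174, 0.173, 0.175, 0.175]
-4 6 [0.176, 0.176, 0.173, 0.174, 0.175, 0.173]
0 6 [0.177, 0.176, 0.179, 0.175, 0.175, 0.175]
4 19 [0.176, 0.176, 0.176, 0.173, 0.174, 0.174, 0.176, 0.175, 0.175]
8 37 [0.173, 0.174, 0.175, 0.17, 0.171, 0.171, 0.173, 0.173, 0.174]
12 7 [0.158, 0.159, 0.158, 0.158, 0.159, 0.157, 0.159]
16 8 [0.159, 0.16, 0.158, 0.157, 0.16, 0.159, 0.156, 0.159]
20 7 [0.159, 0.16, 0.158, 0.157, 0.16, 0.158, 0.158]
24 8 [0.158, 0.157, 0.16, 0.16, 0.159, 0.157, 0.159, 0.158]
28 10 [0.159, 0.159, 0.16, 0.158, 0.158, 0.157, 0.16, 0.159, 0.159]
-16 5 [0.587, 0.587, 0.587, 0.587, 0.256]
-12 11 [0.588, 0.587, 0.587, 0.588, 0.587, 0.588, 0.587, 0.256, 0.175]
-8 16 [0.587, 0.587, 0.588, 0.588, 0.587, 0.587, 0.587, 0.259, 0.256]
-4 18 [0.588, 0.588, 0.587, 0.587, 0.587, 0.587, 0.587, 0.588, 0.267]
0 22 [0.587, 0.588, 0.586, 0.587, 0.587, 0.587, 0.587, 0.261, 0.242]
4 97 [0.587, 0.587, 0.588, 0.587, 0.272, 0.27, 0.267, 0.265, 0.248]
8 107 [0.27, 0.255, 0.254, 0.251, 0.251, 0.249, 0.247, 0.243, 0.241]
12 11 [0.275, 0.272, 0.269, 0.2, 0.16, 0.161, 0.156, 0.158, 0.158]
16 38 [0.336, 0.338, 0.336, 0.334, 0.33, 0.331, 0.332, 0.329, 0.329]
20 143 [0.341, 0.339, 0.34, 0.338, 0.337, 0.337, 0.339, 0.34, 0.336]
24 33 [0.377, 0.378, 0.369, 0.37, 0.368, 0.312, 0.309, 0.312, 0.309]
28 65 [0.38, 0.379, 0.381, 0.38, 0.377, 0.377, 0.377, 0.377, 0.38]
```

```bash
python3 -c "
from h import *
a=np.array([-.337,-.941]); s=r.read_state(); print(s['ee_pos'],s['width'])
for n in ['side','top']:
    c=cam(n)
    P=cloud(c); q=P[...,:2]-np.array([.5905,-.047]); al=q@a*1000; ac=q@np.array([.941,-.337])*1000
    for lo in range(160,290,8):
        m=(abs(al)<45)&(abs(ac)<60)&(P[...,2]*1000>=lo)&(P[...,2]*1000<lo+8)&(c['pixels'].max(-1)<90)
        if m.sum(): print(n,lo,m.sum(),np.percentile(al[m],[2,50,98]).round(1),np.percentile(ac[m],[2,50,98]).round(1))
"
```

```text
[ 0.59140252 -0.04576636  0.16265727] 0.000147814357021258
side 160 2 [14.2 18.8 23.4] [-0.1  0.5  1.2]
side 168 7 [-8.7 -0.2  6.2] [-5.4 -3.9  5.7]
side 176 4 [-4.1  3.4  6.9] [-1.4  3.1  4.4]
side 184 5 [-10.9   7.1   7.8] [-2.   4.  10.3]
side 192 35 [-8.6  8.1 11.6] [-4.1  5.8 11.4]
side 200 33 [-7.7  8.1 11.1] [-4.2  3.5 11.2]
side 208 34 [-1.7  8.2 11.6] [-5.6  3.1 11.3]
side 216 32 [-0.9  7.7 10.9] [-6.9  2.1 13.2]
side 224 39 [ 5.2  8.9 10.9] [-8.3  2.9 14.5]
side 232 51 [ 1.8  8.6 11. ] [-10.3   1.8  15.7]
side 240 28 [-0.9  9.4 11.3] [-10.3  -3.4  17.1]
side 248 9 [-13.8   7.5  11.3] [-6.9 -3.6 -3.3]
side 256 6 [-12.8  -3.2  31.8] [-3.7 -3.  33.7]
side 264 125 [-27.8  35.3  38.1] [-28.7   7.7  53.7]
side 272 217 [-27.9  33.9  37.8] [-57.   -2.4  55.2]
side 280 243 [-21.6  28.7  37.4] [-28.8  13.7  34.6]
side 288 139 [-22.7  22.9  25.2] [-52.1  22.7  58.8]
top 160 2 [44.1 44.3 44.5] [-6.5 -5.3 -4.2]
top 264 4 [-37.5 -36.2  33. ] [-31.  -22.7   6.1]
top 272 80 [-37.6 -26.8  33.7] [-55.7 -41.8   9. ]
top 280 53 [-37.4 -30.4  34. ] [-50.8 -28.6  15.7]
```

View pics/w2.png

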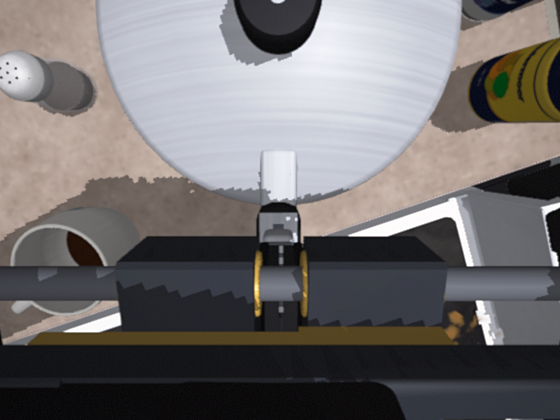

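```bash
python3 -c "
from h import *
c=cam('side'); P=cloud(c); px=c['pixels']
for n in ['side','wrist']:
    k=cam(n); 
    for z in [.1627,.175]:
        p=k['R'].T@(np.array([.5914,-.0458,z])-k['p']); print(n,z,k['cx']+k['f']*p[0]/p[2],k['cy']+k['f']*p[1]/p[2])
for v in range(215,256,2): print(v,[(P[v,u]*1000).round().astype(int).tolist()+[int(px[v,u].mean())] for u in (319,323,327)])
im=px[200:290,270:390,::-1]; cv2.imwrite('pics/s3.png',cv2.resize(im,None,fx=6,fy=6,interpolation=0))
"
```

```text
side 0.1627 320.7612598543996 243.27408294563583
side 0.175 321.09124616059745 238.64608049110603
wrist 0.1627 280.269530789337 245.26131761485226
wrist 0.175 280.24520554134483 253.0904325443654
215 [[583, -54, 241, 11], [587, -85, 266, 31], [594, -86, 267, 30]]
217 [[583, -54, 237, 10], [591, -54, 236, 21], [598, -60, 241, 14]]
219 [[584, -55, 233, 11], [591, -55, 233, 23], [598, -60, 236, 17]]
221 [[584, -54, 227, 12], [592, -55, 227, 24], [598, -61, 233, 14]]
223 [[585, -51, 219, 18], [592, -54, 222, 22], [599, -62, 228, 13]]
225 [[584, -57, 220, 21], [592, -55, 218, 22], [599, -61, 223, 6]]
227 [[585, -54, 212, 13], [592, -56, 214, 24], [600, -52, 210, 8]]
229 [[585, -52, 205, 16], [593, -55, 208, 25], [601, -51, 204, 4]]
231 [[585, -52, 200, 17], [593, -57, 205, 28], [602, -47, 196, 6]]
233 [[585, -55, 197, 12], [593, -56, 198, 23], [610, 12, 141, 87]]
235 [[586, -53, 190, 17], [593, -56, 193, 21], [610, 6, 140, 178]]
237 [[587, -43, 177, 135], [596, -39, 173, 72], [609, 1, 139, 207]]
239 [[587, -48, 176, 100], [595, -51, 178, 82], [609, -5, 138, 205]]
241 [[587, -53, 175, 106], [595, -52, 174, 73], [605, -32, 156, 116]]
243 [[587, -55, 172, 102], [595, -56, 173, 161], [605, -41, 159, 114]]
245 [[587, -56, 167, 99], [595, -57, 168, 105], [605, -40, 153, 107]]
247 [[587, -55, 161, 86], [595, -58, 164, 109], [605, -44, 151, 13]]
249 [[587, -58, 158, 58], [595, -59, 159, 225], [605, -47, 148, 12]]
251 [[587, -64, 159, 104], [595, -65, 159, 235], [605, -44, 140, 10]]
253 [[586, -71, 159, 162], [595, -68, 156, 171], [607, -35, 126, 77]]
255 [[586, -77, 159, 116], [595, -70, 153, 73], [607, -37, 122, 89]]
```

View pics/s3.png

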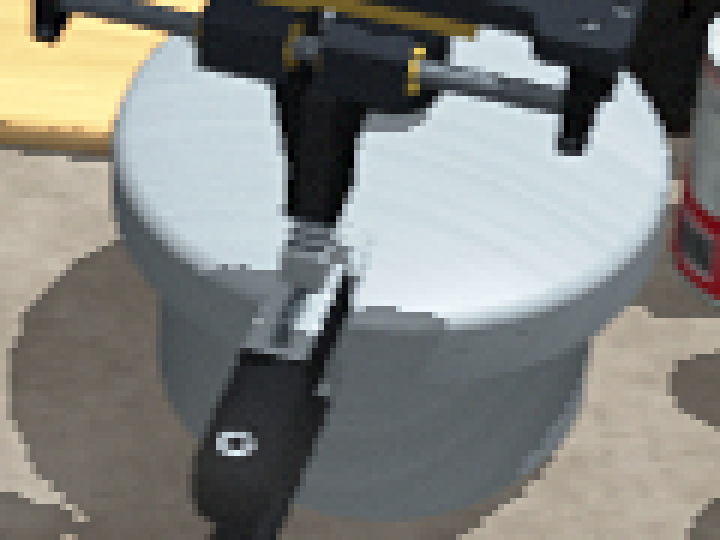

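The side view shows the fingertips ending at z≈0.19, above the tab. So the true tips are about 25 mm higher than the reported TCP. I'll reopen and go lower, watching the force.

>>> apply_moves(
  steps=[
    [0,0,0,0,0,0,0],
    [0,0,0,0,0,0,0],
    [0,0,0,0,0,0,0],
    [0,0,0,0,0,0,0],
    [0,0,0,0,0,0,0],
    [0,0,0,0,0,5,0],
    [0,0,0,0,0,10,0],
    [0,0,0,0,0,15,0],
    [0,0,0,0,0,19,0],
    [0,0,0,0,0,22,0],
    [0,0,0,0,0,22,0],
  ],
)

```text
time: 4.38
ee_pos: [0.5909, -0.0458, 0.1397]
eef_rot: [0.818, 0.576, -0.0, -0.0]
ft_force: [-0.2, 0.6, 0.2]
width: 0.0434
grip_force: 0.0
```

```bash
python3 -c "
from h import *
c=cam('side'); P=cloud(c); px=c['pixels']; s=r.read_state(); print(s['ee_pos'],s['width'],s['ft_force'])
a=np.array([-.337,-.941]);q=P[...,:2]-np.array([.5905,-.047]); al=q@a*1000; ac=q@np.array([.941,-.337])*1000
for side in (-1,1):
  for lo in range(140,240,6):
    m=(abs(al)<16)&(ac*side>15)&(ac*side<45)&(P[...,2]*1000>=lo)&(P[...,2]*1000<lo+6)&(px.max(-1)<70)
    if m.sum(): print(side,lo,m.sum(),np.median(al[m]).round(1),np.median(ac[m]).round(1))
"
```

```text
[ 0.59112621 -0.04580457  0.14016768] 0.04284430565168715 [0.20307943 0.01149978 0.39069856]
-1 164 3 -3.3 -20.4
-1 170 15 6.5 -22.1
-1 176 13 6.3 -20.7
-1 182 12 6.6 -21.2
-1 188 15 7.9 -21.1
-1 194 16 7.1 -23.6
-1 200 14 8.2 -23.1
-1 206 23 8.2 -23.0
-1 212 28 6.1 -23.7
-1 218 14 8.3 -25.4
-1 224 6 8.6 -25.6
-1 230 4 -5.6 -25.3
-1 236 6 -0.3 -24.8
1 164 2 -0.6 28.6
1 170 12 8.8 30.0
1 176 11 9.0 29.3
1 182 12 8.0 30.9
1 188 9 8.1 29.9
1 194 10 8.8 30.0
1 200 10 8.5 31.4
1 206 14 9.6 31.2
1 212 16 9.1 32.4
1 218 3 9.5 34.5
```

>>> apply_moves(
  steps=[
    [0,0,0,0,-2,3,0],
    [0,0,0,0,-2,5,0],
    [0,0,0,0,-2,5,-0.6],
    [0,0,0,0,-2,5,-0.9],
    [0,0,0,0,-2,5,-0.9],
    [0,0,0,0,-2,5,-0.9],
    [0,0,0,0,-2,5,-0.9],
    [0,0,0,0,-2,5,-0.9],
    [0,0,0,0,-2,5,-0.9],
  ],
  force=20,
)

```text
time: 5.18
ee_pos: [0.5896, -0.0452, 0.1358]
eef_rot: [0.818, 0.576, 0.0, 0.0]
ft_force: [1.2, -0.3, 0.2]
width: 0.0158
grip_force: 20.0
```

The tab is gripped at 15.8 mm. Drawing it back outward, along tool -x.

>>> apply_moves(
  steps=[
    [0,0,0,-4,0,0,-0.9],
    [0,0,0,-8,0,0,-0.9],
    [0,0,0,-12,0,0,-0.9],
    [0,0,0,-16,0,0,-0.9],
    [0,0,0,-18,0,0,-0.9],
    [0,0,0,-18,0,0,-0.9],
    [0,0,0,-18,0,0,-0.9],
  ],
)

```text
time: 5.77
ee_pos: [0.5831, -0.063, 0.1357]
eef_rot: [0.818, 0.575, -0.001, 0.0]
ft_force: [-2.8, -1.2, 2.3]
width: 0.0153
grip_force: 20.0
```

```bash
python3 -c "
from h import *
c=cam('side'); P=cloud(c); s=r.read_state(); print(s['ee_pos'],s['width'],s['ft_force'])
a=np.array([-.337,-.941]);q=P[...,:2]-np.array([.5905,-.047]); al=q@a*1000; ac=q@np.array([.941,-.337])*1000
m=(abs(ac)<6)&(P[...,2]>.164)&(P[...,2]<.172)&(al>0)&(al<60); print(m.sum(),np.median(al[m]))
# swing rows: yaw 70.3, pivot .63,.062 ; tool frame: knob at +x rad
for rad in (135,):
  for t in range(5,56,5):
    b=np.radians(t); print(round(b,3),[round(v,1) for v in (rad*(1-np.cos(b)),rad*np.sin(b))])
"
```

```text
[ 0.5831517  -0.06299548  0.13570003] 0.015915854770699355 [-3.04917319 -1.68099374  3.23502278]
18 27.849028244281065
0.087 [np.float64(0.5), np.float64(11.8)]
0.175 [np.float64(2.1), np.float64(23.4)]
0.262 [np.float64(4.6), np.float64(34.9)]
0.349 [np.float64(8.1), np.float64(46.2)]
0.436 [np.float64(12.6), np.float64(57.1)]
0.524 [np.float64(18.1), np.float64(67.5)]
0.611 [np.float64(24.4), np.float64(77.4)]
0.698 [np.float64(31.6), np.float64(86.8)]
0.785 [np.float64(39.5), np.float64(95.5)]
0.873 [np.float64(48.2), np.float64(103.4)]
0.96 [np.float64(57.6), np.float64(110.6)]
```

>>> apply_moves(
  steps=[
    [0,0,0.044,0,-6,0,-0.9],
    [0,0,0.087,0.5,-11.8,0,-0.9],
    [0,0,0.131,1.2,-17.6,0,-0.9],
    [0,0,0.175,2.1,-23.4,0,-0.9],
    [0,0,0.218,3.2,-29.2,0,-0.9],
    [0,0,0.262,4.6,-34.9,0,-0.9],
    [0,0,0.305,6.2,-40.5,0,-0.9],
    [0,0,0.349,8.1,-46.2,0,-0.9],
    [0,0,0.349,8.1,-46.2,0,-0.9],
  ],
  force=30,
)

```text
time: 6.57
ee_pos: [0.5421, -0.0382, 0.1357]
eef_rot: [0.905, 0.425, -0.0, 0.0]
ft_force: [-1.8, 0.6, 0.8]
width: 0.0155
grip_force: 30.0
```

>>> apply_moves(
  steps=[
    [0,0,0.044,0,-6,0,-0.9],
    [0,0,0.087,0.5,-11.8,0,-0.9],
    [0,0,0.131,1.2,-17.6,0,-0.9],
    [0,0,0.175,2.1,-23.4,0,-0.9],
    [0,0,0.218,3.2,-29.2,0,-0.9],
    [0,0,0.262,4.6,-34.9,0,-0.9],
    [0,0,0.305,6.2,-40.5,0,-0.9],
    [0,0,0.349,8.1,-46.2,0,-0.9],
    [0,0,0.393,10.3,-51.6,0,-0.9],
    [0,0,0.436,12.6,-57.1,0,-0.9],
    [0,0,0.48,15.3,-62.4,0,-0.9],
    [0,0,0.524,18.1,-67.5,0,-0.9],
    [0,0,0.54,19.2,-69.4,0,-0.9],
    [0,0,0.54,19.2,-69.4,0,-0.9],
  ],
)

```text
time: 7.73
ee_pos: [0.5017, 0.0204, 0.1357]
eef_rot: [0.986, 0.169, 0.0, 0.0]
ft_force: [-0.7, 0.6, 1.4]
width: 0.0161
grip_force: 30.0
```

>>> apply_moves(
  steps=[
    [0,0,0.02,0.5,-2.7,0,-0.9],
    [0,0,0.02,0.5,-2.7,0,-0.9],
    [0,0,0,0,0,0,0],
    [0,0,0,0,0,0,0],
    [0,0,0,0,0,0,0],
    [0,0,0,0,0,0,0],
    [0,0,0,0,0,-30,0.3],
    [0,0,0,0,0,-70,0.3],
    [0,0,0,0,0,-110,0.3],
    [0,0,0,0,0,-130,0.3],
    [0,0,0,0,0,-130,0.3],
  ],
)

```text
time: 8.65
ee_pos: [0.5037, 0.0207, 0.2708]
eef_rot: [0.986, 0.168, 0.004, 0.001]
ft_force: [-0.1, -0.0, -0.2]
width: 0.0559
grip_force: 0.0
```

```bash
python3 -c "
from h import *
K=np.array([.63,.062])
c=cam('wrist'); save(c,'w4.png'); P=cloud(c); z=P[...,2]; q=P[...,:2]-K; rr=np.hypot(*np.moveaxis(q,-1,0))
t=(abs(z-.175)<.004)&(rr>.11)&(rr<.16); m=P[t].mean(0); print(t.sum(),m,np.degrees(np.arctan2(m[1]-K[1],m[0]-K[0])))
dark=c['pixels'].max(-1)<70
for n in ['wrist','side','top']:
    if n!='wrist': c=cam(n); P=cloud(c)
    k=(P[...,2]>.179)&(P[...,2]<.189)&(np.hypot(P[...,0]-K[0],P[...,1]-K[1])<.03); 
    if k.sum()>20: print(n,k.sum(),P[k].mean(0),(P[k].min(0)+P[k].max(0))/2)
print(r.read_state()['ee_pos'])
"
```

```text
475 [0.50161095 0.02152576 0.17511701] -162.5027092160765
wrist 2397 [0.6277747  0.06346007 0.18383467] [0.62859838 0.06387669 0.18287183]
side 153 [0.6299608  0.05906541 0.18290308] [0.63020195 0.06200374 0.18256987]
top 212 [0.62845192 0.06200844 0.1837464 ] [0.62943159 0.06174995 0.18415907]
[0.50129268 0.02024944 0.26499222]
```

View pics/w4.png

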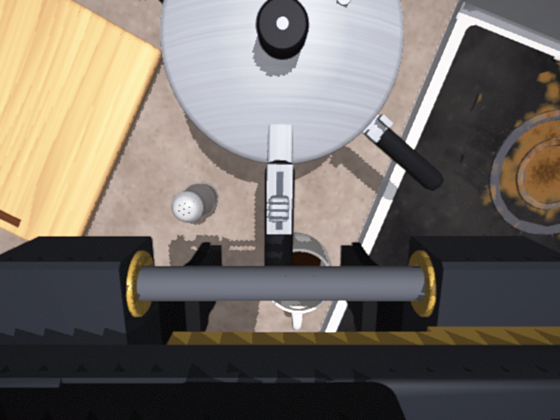

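The wrist view shows the lid handle swung clear of the pan handle (pan handle at about (405,155)). The lid has turned about 52.8° and the knob is at (282,25). Next is the knob.

```bash
python3 -c "
from h import *
d=np.load('top0.npz'); P=cloud({k:d[k] for k in d.files}); m=(P[...,2]>.1)&(P[...,0]>.35)&(P[...,0]<.85)&(P[...,1]>.21)&(P[...,1]<.65); q=P[m]; print('toaster',np.percentile(q,[1,50,99],0))
print(rel([.629,.0625,.27],17.5),rel([.629,.0625,.128],17.5))"
```

```text
toaster [[0.6915618  0.21286243 0.10225929]
 [0.76427679 0.3497734  0.17595042]
 [0.84480209 0.64287259 0.18338232]]
(array([-0.   ,  0.001,  0.032]), array([134.5,   2.5,  -5.1])) (array([-0.   ,  0.001,  0.032]), array([134.6,   2.5, 136.9]))
```

>>> apply_moves(
  steps=[
    [0,0,0.032,40,2.5,-5,0.8],
    [0,0,0.032,80,2.5,-5,0.8],
    [0,0,0.032,115,2.5,-5,0.8],
    [0,0,0.032,134.5,2.5,-5,0.8],
    [0,0,0.032,134.5,2.5,0,0.8],
    [0,0,0.032,134.5,2.5,40,0.8],
    [0,0,0.032,134.5,2.5,75,0.8],
    [0,0,0.032,134.5,2.5,105,0.8],
    [0,0,0.032,134.5,2.5,122,0.8],
    [0,0,0.032,134.5,2.5,131,0.8],
    [0,0,0.032,134.5,2.5,135,0.8],
    [0,0,0.032,134.5,2.5,135,0.8],
  ],
)

```text
time: 9.8
ee_pos: [0.6287, 0.0623, 0.1301]
eef_rot: [0.988, 0.152, -0.001, -0.0]
ft_force: [0.3, 0.5, 1.3]
width: 0.0781
grip_force: 0.0
```

>>> apply_moves(
  steps=[
    [0,0,0,0,0,1,0],
    [0,0,0,0,0,1,-0.5],
    [0,0,0,0,0,1,-0.5],
    [0,0,0,0,0,1,-0.5],
    [0,0,0,0,0,1,-0.5],
    [0,0,0,0,0,1,-0.5],
    [0,0,0,0,0,1,-0.5],
    [0,0,0,0,0,1,-0.5],
  ],
  force=45,
)

```text
time: 10.47
ee_pos: [0.6293, 0.0627, 0.1298]
eef_rot: [0.988, 0.152, 0.0, -0.0]
ft_force: [-1.1, 0.4, 0.5]
width: 0.037
grip_force: 45.0
```

The knob is held (37 mm, 45 N). Lifting straight up.

>>> apply_moves(
  steps=[
    [0,0,0,0,0,-3,-0.5],
    [0,0,0,0,0,-7,-0.5],
    [0,0,0,0,0,-12,-0.5],
    [0,0,0,0,0,-20,-0.5],
    [0,0,0,0,0,-30,-0.5],
    [0,0,0,0,0,-42,-0.5],
    [0,0,0,0,0,-56,-0.5],
    [0,0,0,0,0,-72,-0.5],
    [0,0,0,0,0,-88,-0.5],
    [0,0,0,0,0,-100,-0.5],
    [0,0,0,0,0,-100,-0.5],
  ],
)

```text
time: 11.38
ee_pos: [0.6306, 0.0629, 0.2335]
eef_rot: [0.988, 0.152, 0.003, 0.0]
ft_force: [0.7, 0.6, -4.6]
width: 0.0371
grip_force: 45.0
```

```bash
python3 -c "
from h import *
c=cam('side'); save(c,'s5.png'); s=r.read_state(); print(s['ee_pos'],s['width'],s['ft_force'],s['torque'],s['grip_force']); print(rel([.4715,.319,s['ee_pos'][2]],17.5))
P=cloud(c);m=(P[...,2]>.22)&(P[...,2]<.25)&(np.hypot(P[...,0]-.63,P[...,1]-.062)<.1)&(c['pixels'].min(-1)>110);q=P[m];A=np.c_[q[:,:2]-[.63,.062],np.ones(len(q)),((q[:,:2]-[.63,.062])**2).sum(1)];print(len(q),np.linalg.lstsq(A,q[:,2],rcond=None)[0])"
```

```text
[0.63007126 0.06273571 0.23150082] 0.03739684941933913 [-0.07094681  0.13088821 -5.76557569] [ 0.01869295  0.00374741 -0.00559357] 44.999726666137576
(array([ 0.001, -0.003,  0.   ]), array([ -74.1, -292.1,   -0.4]))
3409 [ 0.01673878  0.00647032  0.24914847 -1.60812782]
```

View pics/s5.png

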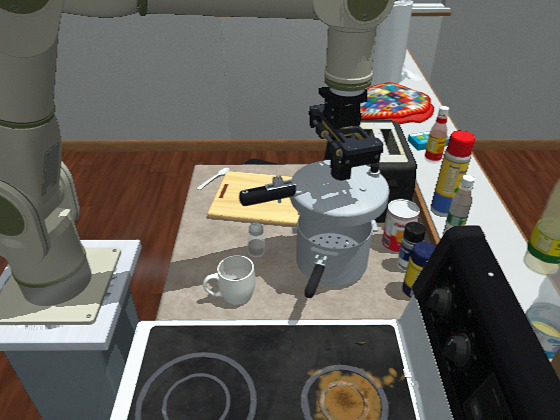

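Side view: the lid is off and level in the gripper at about (340,190), with the pan open below and the mug (235,280) and salt shaker (256,240) undisturbed. Carrying it to the board.

>>> apply_moves(
  steps=[
    [0,0,0,-3,-10,0,-0.5],
    [0,0,0,-8,-30,0,-0.5],
    [0,0,0,-14,-54,0,-0.5],
    [0,0,0,-20,-80,0,-0.5],
    [0,0,0,-27,-106,0,-0.5],
    [0,0,0,-33,-132,0,-0.5],
    [0,0,0,-40,-158,0,-0.5],
    [0,0,0,-47,-184,0,-0.5],
    [0,0,0,-53,-210,0,-0.5],
    [0,0,0,-60,-236,0,-0.5],
    [0,0,0,-66,-260,0,-0.5],
    [0,0,0,-71,-278,0,-0.5],
    [0,0,0,-73,-288,0,-0.5],
    [0,0,0,-74,-292,0,-0.5],
    [0,0,0,-74,-292,0,-0.5],
    [0,0,0,-74,-292,0,-0.5],
  ],
)

```text
time: 12.77
ee_pos: [0.4714, 0.3174, 0.2292]
eef_rot: [0.988, 0.152, -0.0, 0.0]
ft_force: [0.0, -0.5, -4.7]
width: 0.0372
grip_force: 45.0
```

>>> apply_moves(
  steps=[
    [0,0,0,0,0,8,-0.5],
    [0,0,0,0,0,24,-0.5],
    [0,0,0,0,0,44,-0.5],
    [0,0,0,0,0,64,-0.5],
    [0,0,0,0,0,84,-0.5],
    [0,0,0,0,0,104,-0.5],
    [0,0,0,0,0,124,-0.5],
    [0,0,0,0,0,142,-0.5],
    [0,0,0,0,0,154,-0.5],
    [0,0,0,0,0,163,-0.5],
    [0,0,0,0,0,169,-0.5],
    [0,0,0,0,0,173,-0.5],
    [0,0,0,0,0,175,-0.5],
    [0,0,0,0,0,175,-0.5],
  ],
)

```text
time: 13.93
ee_pos: [0.471, 0.3187, 0.0548]
eef_rot: [0.988, 0.152, 0.0, -0.0]
ft_force: [0.2, -0.5, -4.0]
width: 0.037
grip_force: 45.0
```

```bash
python3 -c "
from h import *
s=r.read_state(); print(s['ee_pos'],s['ft_force'],s['width'],rel([.4715,.319,.048],17.5)); c=cam('side'); P=cloud(c)
print(s['joint_positions'])
m=(P[...,2]<.06)&(P[...,2]>.02)&(abs(np.hypot(P[...,0]-.4715,P[...,1]-.319)-.104)<.006)&(P[...,1]<.3); print(m.sum(),np.percentile(P[m][:,2],[2,10,50]))"
```

```text
[0.47104494 0.31871287 0.05480693] [ 0.20271046 -0.47281436 -3.9729087 ] 0.03700799780692385 (array([-0., -0.,  0.]), array([ 0.5, -0.1,  6.8]))
[-0.13192195  0.40906022 -0.65665083  1.74508863  0.27879578  1.08184559
 -2.14613547]
816 [0.02471773 0.02856754 0.0431571 ]
```

Skirt is about 7 mm above the board. Lowering slowly until it touches.

>>> apply_moves(
  steps=[
    [0,0,0,0,0,2,-0.5],
    [0,0,0,0,0,4,-0.5],
    [0,0,0,0,0,5.5,-0.5],
    [0,0,0,0,0,6.5,-0.5],
    [0,0,0,0,0,7,-0.5],
    [0,0,0,0,0,7,-0.5],
    [0,0,0,0,0,7,-0.5],
  ],
)

```text
time: 14.57
ee_pos: [0.4709, 0.3186, 0.0478]
eef_rot: [0.988, 0.152, 0.0, 0.0]
ft_force: [0.0, -0.7, -2.5]
width: 0.0371
grip_force: 45.0
```

>>> apply_moves(
  steps=[
    [0,0,0,0,0,0.5,-0.5],
    [0,0,0,0,0,1,-0.5],
    [0,0,0,0,0,1,-0.5],
    [0,0,0,0,0,1,-0.5],
  ],
)

```text
time: 14.9
ee_pos: [0.471, 0.3186, 0.0477]
eef_rot: [0.988, 0.152, 0.0, 0.0]
ft_force: [-4.1, -5.3, 9.4]
width: 0.0371
grip_force: 45.0
```

The lid is on the board (force reversed, z has stopped falling). Releasing and backing off.

>>> apply_moves(
  steps=[
    [0,0,0,0,0,-0.5,-0.1],
    [0,0,0,0,0,-0.5,0.2],
    [0,0,0,0,0,-0.5,0.5],
    [0,0,0,0,0,-0.5,0.8],
    [0,0,0,0,0,-0.5,0.8],
    [0,0,0,0,0,-0.5,0.8],
    [0,0,0,0,0,-0.5,0.8],
    [0,0,0,0,0,-15,0.8],
    [0,0,0,0,0,-40,0.8],
    [0,0,0,0,0,-80,0.8],
    [0,0,0,0,0,-120,0.8],
    [0,0,0,0,0,-160,0.8],
    [0,0,0,0,0,-180,0.8],
    [0,0,0,0,0,-180,0.8],
    [0,0,0,0,0,-180,0.8],
  ],
)

```text
time: 16.15
ee_pos: [0.4713, 0.3191, 0.2276]
eef_rot: [0.988, 0.152, 0.001, -0.0]
ft_force: [0.0, -0.6, -0.8]
width: 0.0781
grip_force: 0.0
```

```bash
python3 -c "
from h import *
c=cam('side'); save(c,'s6.png'); P=cloud(c); k=(abs(P[...,2]-.102)<.006)&(np.hypot(P[...,0]-.471,P[...,1]-.319)<.03); print(k.sum(),P[k].mean(0)); print(r.read_state()['ft_force'])"
```

```text
97 [0.47207895 0.31289135 0.10069465]
[ 0.26393178 -0.15475825 -1.08941144]
```

View pics/s6.png

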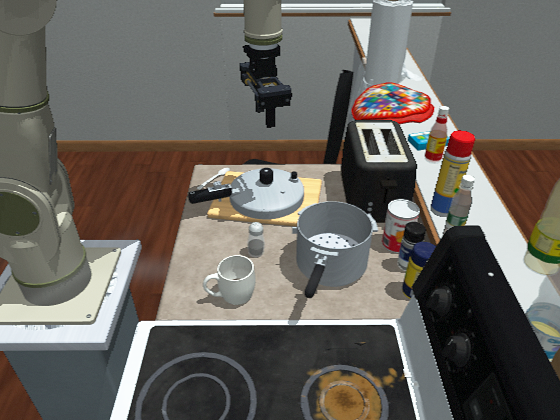

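The lid sits flat on the board with its knob at (267,176). The gripper is clear, and the mug (235,280) and salt shaker (256,240) are in place.

```bash
python3 -c "
from h import *
print(r.close_job())"
```

```text
the job is handed in; nothing more can be done
None
```

The cooker is open and the lid stands right way up, at rest, in the middle of the chopping board, with the mug and salt shaker where they were; I handed the job in at about 16 s of the 61 s allowed, and it returned no verdict.

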